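# Lay the standing slide cases down, lid up

### The arm

A 7-joint arm with a two-finger parallel gripper is mounted at the origin on the work surface. World frame = base frame: x ahead of the robot, y to its left, z up, the work surface at z = 0. Lengths are in m, angles in rad, forces in N, time in s.
With the tool pointing down it reaches from about 0.35 to 0.775 m from the base axis. Payload 3.1 kg.
Tool frame: the origin (TCP) lies at the very end of the fingers, on their centre line; the grasp point (between the pads) lies 19 mm behind it (ctrl.grip_point_offset is the distance from the TCP to the grasp point, in m); z points along the fingers, y is the line along which they close (so a half turn about z gives the same grasp; the last joint's range is limited). The gripper opens to 85 mm and grips with 20 to 120 N. Pads are 22 mm wide; open, the fingers measure 114 mm over their backs; the gripper's body (76 mm by 85 mm) begins 54 mm behind the grasp point. The pads swing forward as they close: fully open they stand 13 mm farther back than shut.
Start: joints at [-1.229, 0.311, 0.014, 1.512, -0.004, 1.319, -0.027], TCP at [0.206, 0.51, 0.231] pointing down, gripper open.
Joint ranges: [-2.7, 2.7], [-0.3, 1.91], [-1.27, 1.3], [0.12, 2.57], [-1.44, 4.58], [0.2, 2.03], [-3.05, 3.05]. Speed limits (rad/s): [2.79, 2.79, 3.14, 3.14, 3.14, 3.14, 3.14].

### API

Orientations are given as a unit quaternion [x, y, z, w].
In Python, from rig import monitor, cams, finish_job, spot_in, trace, ctrl gives the robot as it stands.
- The arm moves only by the tool arm_command, never from a script. Its argument "commands" is text: rows parted by semicolons, each of 6 numbers parted by spaces: the shift along the tool's x, y, z in m, then the turn, a rotation vector about the tool's x, y, z in rad. In form: dx dy dz ax ay az; .... A call has 1 to 8 rows; each row shifts and turns the commanded pose from where the row before left it, along the tool's axes as they then stand; what a row does not reach is not made up. A row lasts 1/10 s, in which the tool goes at most 50 mm and 8.59 degrees, less where a joint would pass 70% of its speed; a pose out of reach is approached as far as the arm can. A call is refused whole if a number of a shift passes 0.05 or a number of a turn 0.15, either way. A call with a gripper value outside its range is refused whole. "fingers" is the finger opening in m, from 0 to 0.0854, set as the call begins (left out, the last holds). The fingers move at their own pace and stop on an object; "force" is the grip in N (left out, the last holds). Time passes only in rows, so rows that do not move let the fingers close. It gives the time, the measured TCP pose, the force, the opening and the grip force at its end, in the units of the state.
- monitor.state(): the state, without advancing time (a new reading comes with each control period).
- cams.grab_frame(name): name is "scene" or "top"; returns a dict with "img" (400x640x3 uint8, red, green, blue), "fx", "fy", "cx", "cy" (pixels), "k1" (the pictures are not rectified: a ray, as slopes to the right and down, at radius r is drawn at 1 + k1 r^2 times it, then the intrinsics apply), "R" (3x3) and "t" (3): a world point X has camera coordinates R X + t. Camera axes: x right, y down, z forward; pixel columns grow to the right and rows downward; lengths in m; the calibration is good to about 2 mm. A picture is of the moment at which its call begins. There is no depth.
- finish_job(): hands the job in; it is judged then, once.
Trained networks look in a picture, given as the dict that the camera call returned (one of the last four; its "shot" number tells which), for a name from the list of things; names that differ only in an ending like _2 or _b are one class to them, and where a whole thing is asked for, a point or a joint stands for the part that bears it (a point fixed in the world has none). Each returns a list of dicts, best first, with "p" (0 to 1); they miss things now and then, are a little off and sometimes report something else, mostly with a low value. They report only what shows in the picture. A call takes as long as a camera call. They do not tell look-alikes from the thing itself.
- spot_in(picture, target): "position" ([x, y, z] in m, in the coordinates of the camera as it stood for that picture, good to about 4 mm: the middle of the surface that is visible of it).
- trace(picture, target): "pixels" (400x640 bool, what is visible of it).
The state is a dict: "time_s": time; "joint_positions": joint angles; "joint_velocities": joint speeds; "joint_efforts": joint torques, N m; "ee_pos": TCP position; "ee_rot": TCP orientation; "contact_force": force on the tool from outside, world axes, zero at the start; "wrist_torque": the same for the moment, N m; "opening": finger opening in m; "gripper_force": force on a finger pad.
Only numpy, scipy, OpenCV 4.12 (cv2) and the standard library are available. Lean on these libraries where they do the work, as an engineer would, in place of code of your own. Each camera call takes 0.05 s, during which the arm holds its last target. There are 200 camera calls.

### The job

Two slide cases, a long and a short one, have been left standing on edge on the clinic's lab desk: gently push each over with a fingertip so that it tips down where it stands and lies flat on the desk with its lid (the thin half with the white card) facing up, ready to be opened. Only push them, never lift or carry them, and leave everything else where it is.

Things in the scene. Friction and masses are not known exactly. Their poses are not given: they have to be found in the camera images.
- long_case: Grey plastic slide case standing on its long edge: 200 mm long (its y), 85 high (its z), 36 thick (its x), about 300 g. Origin: centre of the underside as it stands; any yaw. The 24 mm base half is on its +x side; the lid half (12 mm, set in 3 mm all round, white card on its face) on its -x side. Its -x axis points out of the lid, and up when it lies right.
- short_case: Grey plastic slide case standing on its long edge: 105 mm long (its y), 85 high (its z), 36 thick (its x), about 160 g. Origin: centre of the underside as it stands; any yaw. The 24 mm base half is on its +x side; the lid half (12 mm, set in 3 mm all round, white card on its face) on its -x side. Its -x axis points out of the lid, and up when it lies right.
- long_case_center (a point): Middle of the long case: on its axis, 42.5 mm above the desk as it stands, 18 mm above it once the case lies flat. Same axes as the case.
- long_case_foot (a point): Middle of the lower edge of the long case on the base side (18 mm along its +x, height 0): the edge over which it tips; it stays on the desk. Pushed slowly near its top on the lid side the case does not slide, and beyond about 25 deg it falls over by itself. The middle of the lid face is free for a finger.
- short_case_center (a point): Middle of the short case: on its axis, 42.5 mm above the desk as it stands, 18 mm above it once the case lies flat. Same axes as the case.
- short_case_foot (a point): Middle of the lower edge of the short case on the base side (18 mm along its +x, height 0): the edge over which it tips; it stays on the desk. Pushed slowly near its top on the lid side the case does not slide, and beyond about 25 deg it falls over by itself. The middle of the lid face is free for a finger.
- dropper_bottle: Bystander: amber dropper bottle, 28 mm across, 80 mm high, rubber bulb on top; origin at the centre of its underside. Its centre is about 60 mm on the lid side of the long case's mid-plane and 75 mm from its middle towards +y of the case.
- sample_jar: Bystander: small jar, 32 mm across, 55 mm high; origin under its centre. Its centre is about 60 mm on the lid side of the short case's mid-plane and 65 mm from its middle towards -y of the case.
- paper_cup: Bystander: empty white cup, 62 mm across the rim, 75 mm high, between the two standing cases; origin under its centre.
- flat_case: Bystander: a third slide case, 150 x 85 x 36 mm, already lying flat with its lid up on the left; origin under its centre.
- tally_counter: Bystander: round steel tally counter, 48 mm across, 34 mm high, at the back; origin under its centre.
- reagent_bottle: Bystander: amber bottle, 60 mm across, 140 mm high, on the right; origin under its centre.
- coverslip_box: Bystander: cardboard box 50 x 70 x 26 mm near the robot on the right; origin under its centre.
Mind the look-alikes: they are no part of the job. Leave any blue or green look-alike of the short_case alone.

How it is judged:
At the end, for the whole second after the job is handed in: Both cases lie flat at rest on the desk with the lid up (within 8 deg; centre below 23 mm), each centre within 130 mm of where it started (tipping alone moves it about 65 mm), and no bystander has moved more than 15 mm (angle between each of long_case, short_case's own x axis and vertical above 3 rad and height (world z) of each of long_case_center, short_case_center below 0.023 m and distance of each of long_case_center, short_case_center from where it was at the start of the episode below 0.13 m and linear speed of each of long_case, short_case below 0.02 m/s and distance of each of dropper_bottle, sample_jar, paper_cup, flat_case, tally_counter, reagent_bottle, coverslip_box from where it was at the start of the episode below 0.015 m); the robot touches nothing.
It fails at once if a case is lifted: the edge it should tip over rises 20 mm off the desk (height (world z) of any of long_case_foot, short_case_foot above 0.02 m).
It fails at once if a case is tipped onto its lid (angle between any of long_case, short_case's own x axis and vertical below 0.8 rad).
It fails at once if the arm pushes a case with more than 20 N (contact force between the arm and long_case above 20 N or contact force between the arm and short_case above 20 N).
It fails at once if a case is shoved or carried more than 150 mm from its place (distance of any of long_case_center, short_case_center from where it was at the start of the episode above 0.15 m).
It fails at once if a bystander is moved more than 15 mm (distance of any of dropper_bottle, sample_jar, paper_cup, flat_case, tally_counter, reagent_bottle, coverslip_box from where it was at the start of the episode above 0.015 m).
It also fails if it takes over 45 s, if anything falls off the work surface, if the arm or the gripper's body presses on something with over 40 N, if the wrist force passes 120 N, or if a joint passes its speed limit or range.

## Working session

There is one attempt and no reset: what is moved stays moved. The work goes in short steps, Python scripts to look and compute and a tool call to move; the robot and the scene stay as the last step left them, time stands still between calls to the robot, and variables do not carry over. Pictures are saved under pics/ and viewed, at most 10 in all, crops included, and the job is handed in when it is done.

Besides the shell and the picture viewer there is one more tool, called after "Call:" as name(argument=value, ...) on one line, values as JSON. arm_command: Moves the arm, as the interface text tells. Its arguments: {"type":"object","properties":{"commands":{"type":"string"},"fingers":{"type":"number"},"force":{"type":"number"}},"required":["commands"]}

```bash
mkdir -p pics
cat > h.py <<'E'
import numpy as np, cv2
from rig import monitor, cams, spot_in, trace, ctrl
def dist(P): return np.array([P['k1'],0,0,0,0],float)
def K(P): return np.array([[P['fx'],0,P['cx']],[0,P['fy'],P['cy']],[0,0,1.]])
def ray(P,uv):
    # exact inverse of model by iteration
    d=(np.array(uv,float)-[P['cx'],P['cy']])/[P['fx'],P['fy']]; s=d.copy()
    for _ in range(30): s=d/(1+P['k1']*(s@s))
    R=np.array(P['R']); return -R.T@np.array(P['t']), R.T@np.array([s[0],s[1],1.])
def at_z(P,uv,z):
    o,d=ray(P,uv); return o+d*(z-o[2])/d[2]
def proj(P,X):
    return cv2.projectPoints(np.array(X,float).reshape(-1,1,3),cv2.Rodrigues(np.array(P['R'],float))[0],np.array(P['t'],float),K(P),dist(P))[0].reshape(-1,2)
def world(P,p): return np.array(P['R']).T@(np.array(p)-np.array(P['t']))
def save(P,name,box=None,scale=1):
    im=P['img'][:,:,::-1]
    if box: im=im[box[1]:box[3],box[0]:box[2]]
    cv2.imwrite('pics/'+name,cv2.resize(im,None,fx=scale,fy=scale,interpolation=cv2.INTER_CUBIC))
E
python3 - <<'E'
from h import *
names="long_case short_case dropper_bottle sample_jar paper_cup flat_case tally_counter reagent_bottle coverslip_box".split()
for c in ("scene","top"):
    P=cams.grab_frame(c); save(P,c+'0.png'); print(c,'cam at',ray(P,(320,200))[0].round(3))
    for n in names:
        for d in spot_in(P,n)[:4]:
            w=world(P,d['position']); print(n,round(d['p'],2),w.round(3),proj(P,w).round(0))
s=monitor.state(); print(s['time_s'],s['ee_pos'],s['ee_rot'],s['opening'])
E
```

```text
scene cam at [0.946 0.675 1.309]
long_case 0.75 [ 0.553 -0.201  0.072] [[271. 159.]]
short_case 0.95 [0.457 0.34  0.08 ] [[405. 287.]]
short_case 0.78 [0.625 0.38  0.087] [[359. 331.]]
short_case 0.69 [0.584 0.24  0.086] [[342. 278.]]
short_case 0.69 [0.777 0.219 0.082] [[272. 309.]]
dropper_bottle 0.59 [ 0.611 -0.135  0.038] [[265. 189.]]
sample_jar 0.57 [0.492 0.216 0.049] [[365. 261.]]
paper_cup 0.7 [ 0.497 -0.009  0.047] [[320. 202.]]
paper_cup 0.32 [0.492 0.213 0.049] [[364. 260.]]
flat_case 0.71 [0.492 0.212 0.049] [[364. 260.]]
flat_case 0.65 [0.497 0.517 0.033] [[431. 359.]]
tally_counter 0.53 [0.792 0.09  0.025] [[245. 280.]]
tally_counter 0.25 [0.583 0.242 0.082] [[343. 279.]]
reagent_bottle 0.67 [ 0.458 -0.466  0.075] [[258.  91.]]
coverslip_box 0.7 [ 0.269 -0.356  0.025] [[324. 102.]]
top cam at [ 0.289 -0.004  1.576]
long_case 0.77 [ 0.54  -0.215  0.086] [[386. 197.]]
short_case 0.98 [0.566 0.218 0.087] [[252. 191.]]
short_case 0.95 [0.611 0.368 0.085] [[207. 178.]]
short_case 0.9 [0.369 0.155 0.086] [[272. 251.]]
short_case 0.78 [0.442 0.324 0.086] [[220. 229.]]
sample_jar 0.6 [0.486 0.199 0.054] [[260. 217.]]
paper_cup 0.68 [ 0.508 -0.008  0.02 ] [[322. 210.]]
flat_case 0.68 [0.49  0.507 0.032] [[170. 217.]]
tally_counter 0.68 [0.784 0.087 0.022] [[294. 132.]]
tally_counter 0.4 [ 0.445 -0.48   0.091] [[469. 224.]]
tally_counter 0.2 [0.566 0.218 0.08 ] [[253. 191.]]
reagent_bottle 0.9 [ 0.449 -0.476  0.093] [[468. 223.]]
coverslip_box 0.68 [ 0.267 -0.359  0.025] [[430. 281.]]
1.0 [0.20592464 0.51001759 0.23132449] [1.90701206e-01 9.81648129e-01 3.71702313e-05 1.85752489e-06] 0.08545722842341226
```

View pics/scene0.png

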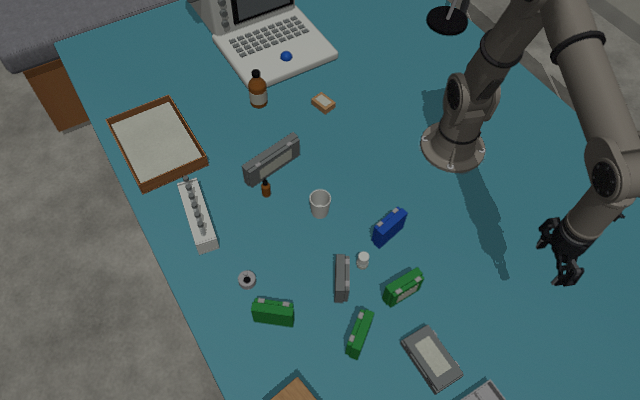

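View pics/top0.png

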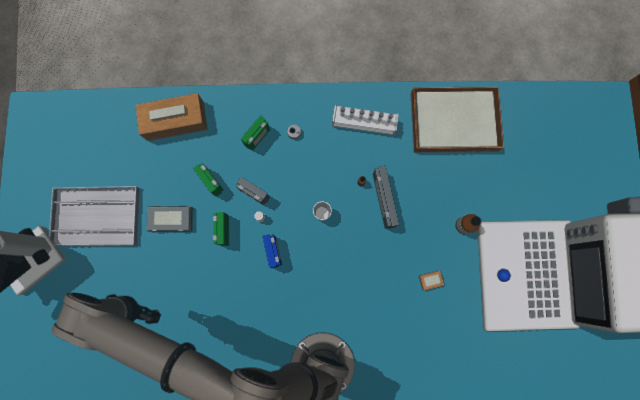

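The scene picture shows the grey long case at (272,160), with its card side towards the dropper bottle at (266,189). There are five candidates for the short case: grey (342,277), blue (389,226), and green at (403,287), (360,333) and (272,311). Only the grey one, next to the jar at (363,260), fits the description. In the top view it is at (252,190). I'll fit the poses by silhouette and check them in one crop.

```bash
cat > fit.py <<'E'
from h import *
from scipy.optimize import minimize
def box(x,y,yaw,L):
    c,s=np.cos(yaw),np.sin(yaw); out=[]
    for x0,x1,m in ((-.006,.018,0),(-.018,-.006,.003)):
        for a in (x0,x1):
            for b in (-L/2+m,L/2-m):
                for z in (m,.085-m): out.append([x+c*a-s*b,y+s*a+c*b,z])
    return np.array(out)
def sil(P,X,k=4):
    q=proj(P,X); m=np.zeros((400*k,640*k),np.uint8)
    cv2.fillConvexPoly(m,cv2.convexHull(((q+.5)*k-.5).round().astype(np.int32)),1)
    return cv2.resize(m.astype(np.float32),(640,400),interpolation=cv2.INTER_AREA)
def fit(shots,x0,L):
    def cost(p):
        c=0
        for P,M in shots:
            S=sil(P,box(*p,L)); c+=1-np.minimum(S,M).sum()/np.maximum(S,M).sum()
        return c/len(shots)
    best=min((minimize(cost,[x0[0],x0[1],yaw],method='Nelder-Mead',options=dict(initial_simplex=np.array([[x0[0],x0[1],yaw],[x0[0]+.015,x0[1],yaw],[x0[0],x0[1]+.015,yaw],[x0[0],x0[1],yaw+.3]]),xatol=2e-4,fatol=1e-4)) for yaw in np.arange(-1.6,1.6,.4)),key=lambda r:r.fun)
    return best.x,best.fun
E
python3 - <<'E'
from fit import *
Ps={c:cams.grab_frame(c) for c in ("scene","top")}
tgt={'long_case':((272,160),(386,197),.2,(.545,-.21)),'short_case':((342,277),(252,190),.105,(.57,.225))}
for n,(us,ut,L,x0) in tgt.items():
    sh=[]
    for c,u in (("scene",us),("top",ut)):
        T=[d for d in trace(Ps[c],n)]
        for d in T:
            m=d['pixels']; v,uu=np.nonzero(m); 
            if np.hypot(uu.mean()-u[0],v.mean()-u[1])<10:
                sh.append((Ps[c],m.astype(np.float32))); print(n,c,round(d['p'],2),m.sum(),uu.mean().round(1),v.mean().round(1)); break
    for k in (sh,sh[:1],sh[1:]): 
        if k: p,f=fit(k,x0,L); print(n,p.round(4),np.degrees(p[2]).round(1),round(f,3)); 
    p,f=fit(sh,x0,L)
    for c in Ps: 
        q=proj(Ps[c],box(*p,L)); im=Ps[c]['img']=Ps[c]['img'].copy()
        cv2.polylines(im,[cv2.convexHull(q.round().astype(np.int32))],True,(255,0,0),1)
for c,n,r in (("scene","dropper_bottle",.014),("scene","sample_jar",.016),("top","sample_jar",.016),("top","dropper_bottle",.014),("top","paper_cup",0)):
    for d in trace(Ps[c],n)[:2]:
        v,u=np.nonzero(d['pixels']); print(c,n,round(d['p'],2),u.mean().round(1),v.mean().round(1),at_z(Ps[c],(u.mean(),v.mean()),.03).round(3))
a=cv2.resize(Ps['scene']['img'][120:320,220:420],None,fx=2,fy=2,interpolation=cv2.INTER_CUBIC)
b=cv2.resize(Ps['top']['img'][145:285,220:420],None,fx=2,fy=2,interpolation=cv2.INTER_CUBIC)
b=cv2.copyMakeBorder(b,0,120,0,0,cv2.BORDER_CONSTANT)
cv2.imwrite('pics/fit0.png',np.hstack([a,b])[:,:,::-1])
E
```

```text
long_case scene 0.55 1570 271.0 160.3
long_case top 0.95 915 385.1 197.5
long_case [ 0.5442 -0.2169 -1.389 ] -79.6 0.045
long_case [ 0.5444 -0.216  -1.3742] -78.7 0.038
long_case [ 0.5442 -0.217  -1.3899] -79.6 0.048
short_case scene 0.96 685 341.8 278.0
short_case top 0.76 437 252.1 190.8
short_case [ 0.5728  0.2253 -0.5907] -33.8 0.067
short_case [ 0.5715  0.2242 -0.5872] -33.6 0.066
short_case [ 0.5729  0.2255 -0.5965] -34.2 0.059
scene dropper_bottle 0.65 341.8 278.7 [0.569 0.221 0.03 ]
scene dropper_bottle 0.47 265.7 188.4 [ 0.606 -0.141  0.03 ]
top dropper_bottle 0.66 252.6 191.2 [0.575 0.227 0.03 ]
top dropper_bottle 0.59 361.5 180.5 [ 0.606 -0.142  0.03 ]
top paper_cup 0.71 321.8 210.3 [ 0.507 -0.006  0.03 ]
top paper_cup 0.34 252.3 190.7 [0.577 0.228 0.03 ]
```

View pics/fit0.png

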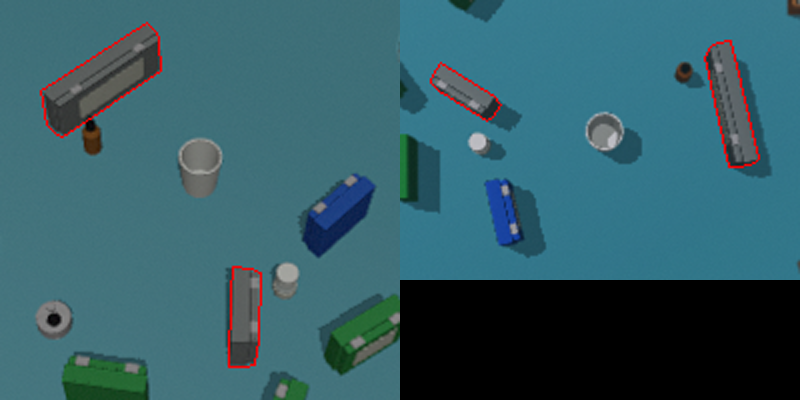

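All the checks agree. The grey short case is the right one: the jar sits 59 mm on the lid side and 63 mm towards -y. The fits line up with the outlines in both crops: long (0.544,-0.217) at yaw -1.385, short (0.573,0.225) at yaw -0.59. The dropper sits 63/75 mm from the long case, as it should. I'll close the fingers and go to the short case first, travelling high.

Call:
arm_command(commands="-0.04 -0.012 0 0 0 0.026; -0.046 -0.014 0 0 0 0.026; -0.046 -0.014 0 0 0 0.026; -0.046 -0.014 0 0 0 0.026; -0.046 -0.014 0 0 0 0.026; -0.046 -0.014 0 0 0 0.026; -0.046 -0.014 0 0 0 0.026; -0.03 -0.01 0 0 0 0.026", fingers=0, force=30)

```text
time_s: 2.35
ee_pos: [0.4682, 0.2546, 0.2316]
ee_rot: [0.294, 0.956, -0.0, 0.001]
contact_force: [0.0, -0.2, 0.0]
opening: 0.0002
gripper_force: 0.0
```

```bash
cat > g.py <<'E'
import sys
from h import *
from scipy.spatial.transform import Rotation as Ro
C={'short':(.5728,.2253,-.59),'long':(.5442,-.2168,-1.385)}
def go(n,off,z):
    s=monitor.state(); R=Ro.from_quat(s['ee_rot']); x,y,w=C[n]
    d=np.array([np.cos(w),np.sin(w),0]); T=np.array([x,y,z])-off*d; p=np.array(s['ee_pos'])
    print('t',s['time_s'],'pos',p.round(4),'off',(-(p-[x,y,z])@d).round(4),'lat',((p-[x,y,z])@[-d[1],d[0],0]).round(4),'target',T.round(3),'tool shift',R.inv().apply(T-p).round(4),
     'push dir in tool',R.inv().apply(d).round(3),'toolx angle',np.degrees(np.arctan2(*R.as_matrix()[[1,0],0])).round(1),'open',s['opening'],'F',np.round(s['contact_force'],2))
go(sys.argv[1],float(sys.argv[2]),float(sys.argv[3]))
E
python3 g.py short .065 .072
```

```text
t 2.35 pos [0.4682 0.2546 0.2316] off 0.1032 lat -0.0338 target [0.519 0.261 0.072] tool shift [-0.0376  0.0342  0.1597] push dir in tool [-1.     0.008  0.002] toolx angle 145.8 open 0.00015780117714333408 F [ 0.01 -0.18  0.04]
```

Call:
arm_command(commands="-0.02 0.018 0.01 0 0 0; -0.0176 0.0162 0.03 0 0 0; 0 0 0.04 0 0 0; 0 0 0.04 0 0 0; 0 0 0.03 0 0 0; 0 0 0.0097 0 0 0; 0 0 0 0 0 0")

```text
time_s: 3.05
ee_pos: [0.5146, 0.2657, 0.0703]
ee_rot: [0.292, 0.957, -0.001, -0.001]
contact_force: [0.6, 0.0, -0.1]
opening: -0.0004
gripper_force: 0.0
```

```bash
python3 g.py short .035 .072
python3 - <<'E'
from h import *
P=cams.grab_frame('scene'); save(P,'a.png',(260,150,500,350),3)
E
```

```text
t 3.05 pos [0.5146 0.2657 0.0703] off 0.0708 lat 0.0012 target [0.544 0.245 0.072] tool shift [-0.0358 -0.0011 -0.0017] push dir in tool [-1.     0.002 -0.001] toolx angle 146.1 open -0.0004170262508358578 F [ 0.62  0.03 -0.11]
```

View pics/a.png

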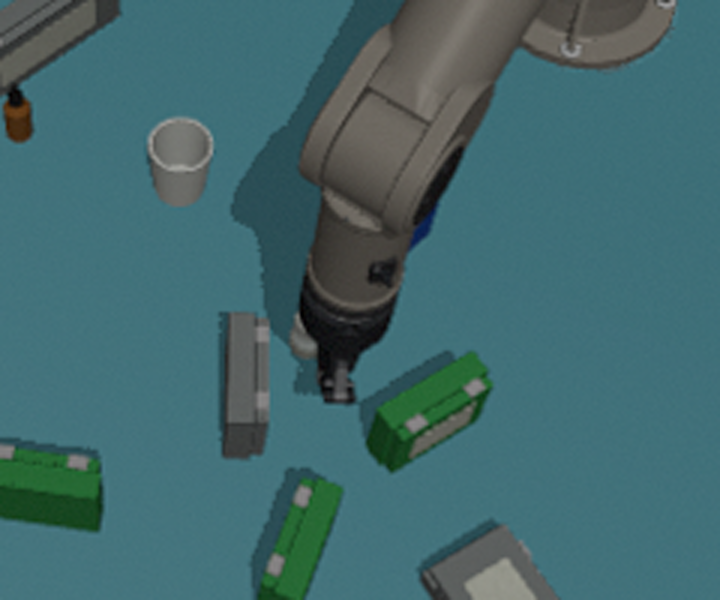

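The crop shows the closed fingertips at (340,390), level with the middle of the short case's lid side at (265,390) and clear of the jar and the green case. I'll push slowly.

Call:
arm_command(commands="-0.01 -0.001 0 0 0 0; -0.012 0 0 0 0 0; -0.008 0 0 0 0 0; -0.005 0 0 0 0 0; -0.005 0 0 0 0 0; -0.005 0 0 0 0 0; -0.005 0 0 0 0 0; -0.005 0 0 0 0 0")

```text
time_s: 3.9
ee_pos: [0.5609, 0.2347, 0.0715]
ee_rot: [0.291, 0.957, 0.0, -0.0]
contact_force: [0.3, -0.2, -0.2]
opening: 0.0001
gripper_force: 0.1
```

Call:
arm_command(commands="-0.005 0 0 0 0 0; -0.005 0 0 0 0 0; -0.005 0 0 0 0 0; -0.005 0 0 0 0 0")

```text
time_s: 4.3
ee_pos: [0.5777, 0.2231, 0.0716]
ee_rot: [0.292, 0.957, -0.0, 0.0]
contact_force: [-0.4, 0.0, -0.2]
opening: -0.0003
gripper_force: 0.0
```

```bash
python3 g.py short -.012 .072
python3 - <<'E'
from h import *
P=cams.grab_frame('scene'); save(P,'b.png',(260,150,500,350),3)
E
```

```text
t 4.3 pos [0.5777 0.2231 0.0716] off -0.0053 lat 0.0009 target [0.583 0.219 0.072] tool shift [-0.0067 -0.0009 -0.0004] push dir in tool [-1.     0.002  0.   ] toolx angle 146.1 open -0.0002660139842991038 F [-0.39  0.05 -0.19]
```

View pics/b.png

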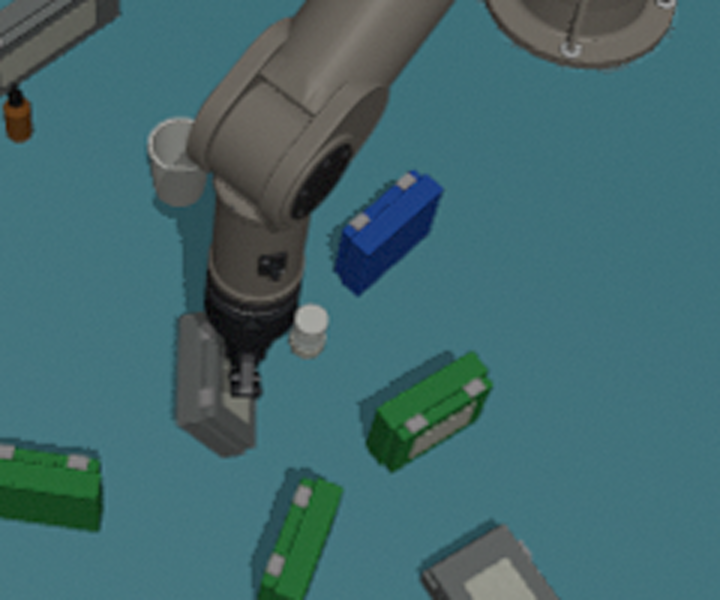

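The short case is tipping in the right direction: its top is at (195,370), its card is visible at (240,400), and its foot is staying put. I'll push a little further and let it fall.

Call:
arm_command(commands="-0.005 0 0 0 0 0; -0.005 0 0 0 0 0; 0 0 0 0 0 0; 0 0 0 0 0 0; 0 0 0 0 0 0")

```text
time_s: 4.85
ee_pos: [0.5854, 0.2182, 0.0716]
ee_rot: [0.291, 0.957, 0.0, -0.0]
contact_force: [-0.4, -0.2, 0.2]
opening: 0.0002
gripper_force: 0.0
```

```bash
python3 g.py short -.012 .072
python3 - <<'E'
from h import *
P=cams.grab_frame('scene'); save(P,'c.png',(260,150,500,350),3)
E
```

```text
t 4.85 pos [0.5854 0.2182 0.0716] off -0.0144 lat 0.0011 target [0.583 0.219 0.072] tool shift [ 0.0024 -0.0011 -0.0004] push dir in tool [-1.     0.001 -0.   ] toolx angle 146.1 open 0.00021744374071384833 F [-0.41 -0.21  0.18]
```

View pics/c.png

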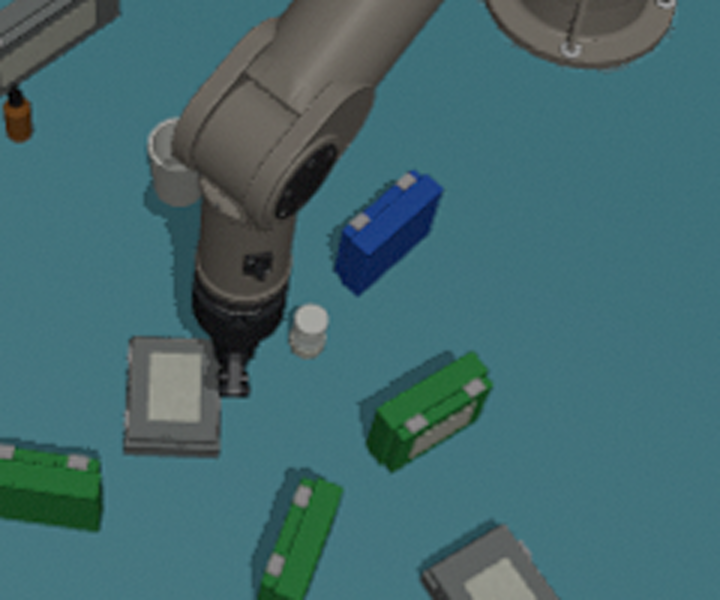

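The short case lies flat with its card up at (175,390), and its neighbours haven't moved. I'll rise and turn for the long case.

Call:
arm_command(commands="0 0 -0.03 0 0 0; 0 0 -0.05 0 0 0; 0 0 -0.05 0 0 0.13; 0 0 0 0 0 0.135; 0 0 0 0 0 0.135; 0 0 0 0 0 0.135; 0 0 0 0 0 0.135; 0 0 0 0 0 0.13")

```text
time_s: 5.7
ee_pos: [0.5853, 0.2182, 0.2016]
ee_rot: [0.643, 0.766, 0.0, -0.0]
contact_force: [-0.6, 0.2, -0.4]
opening: 0.0003
gripper_force: 0.0
```

```bash
python3 g.py long .065 .2
```

```text
t 5.7 pos [0.5853 0.2182 0.2016] off 0.42 lat 0.1208 target [ 0.532 -0.153  0.2  ] tool shift [-0.3563 -0.1166  0.0015] push dir in tool [-1.     0.012 -0.   ] toolx angle 100.0 open 0.00033069696792591906 F [-0.6   0.24 -0.36]
```

Call:
arm_command(commands="-0.04 -0.014 0 0 0 0; -0.046 -0.015 0 0 0 0; -0.046 -0.015 0 0 0 0; -0.046 -0.015 0 0 0 0; -0.046 -0.015 0 0 0 0; -0.046 -0.015 0 0 0 0; -0.046 -0.015 0 0 0 0; -0.04 -0.013 0 0 0 0")

```text
time_s: 6.5
ee_pos: [0.5331, -0.1558, 0.202]
ee_rot: [0.642, 0.767, 0.0, 0.0]
contact_force: [0.0, -0.6, 0.3]
opening: 0.0003
gripper_force: 0.0
```

```bash
python3 g.py long .065 .072
```

```text
t 6.5 pos [ 0.5331 -0.1558  0.202 ] off 0.062 lat 0.0003 target [ 0.532 -0.153  0.072] tool shift [ 0.0031 -0.0004  0.13  ] push dir in tool [-1.     0.008  0.001] toolx angle 100.2 open 0.0002886881412897218 F [ 0.02 -0.64  0.26]
```

Call:
arm_command(commands="0 0 0.03 0 0 0; 0 0 0.04 0 0 0; 0 0 0.035 0 0 0; 0 0 0.02 0 0 0; 0 0 0.005 0 0 0; 0 0 0 0 0 0")

```text
time_s: 7.1
ee_pos: [0.5336, -0.1529, 0.0713]
ee_rot: [0.641, 0.768, -0.0, -0.001]
contact_force: [0.5, -0.1, 0.1]
opening: 0.0
gripper_force: 0.0
```

```bash
python3 g.py long .035 .072;  python3 - <<'E'
from h import *
P=cams.grab_frame('scene'); save(P,'d.png',(200,100,400,250),4)
E
```

```text
t 7.1 pos [ 0.5336 -0.1529  0.0713] off 0.0647 lat 0.0014 target [ 0.538 -0.182  0.072] tool shift [-0.0297 -0.0012 -0.0007] push dir in tool [-1.     0.006 -0.   ] toolx angle 100.3 open 3.802435423548877e-05 F [ 0.45 -0.08  0.09]
```

View pics/d.png

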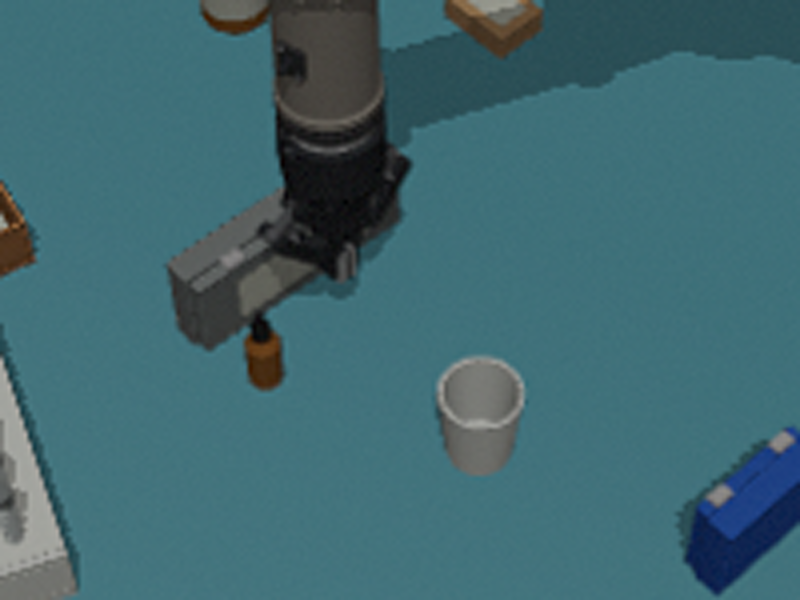

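The fingertip at (345,262) faces the middle of the long case's lid, and the dropper at (263,355) is clear of it. I'll do the same push.

Call:
arm_command(commands="-0.008 -0.001 0 0 0 0; -0.01 0 0 0 0 0; -0.007 0 0 0 0 0; -0.005 0 0 0 0 0; -0.005 0 0 0 0 0; -0.005 0 0 0 0 0; -0.005 0 0 0 0 0; -0.005 0 0 0 0 0")

```text
time_s: 7.95
ee_pos: [0.542, -0.2027, 0.0716]
ee_rot: [0.641, 0.768, 0.0, -0.0]
contact_force: [-0.5, -0.4, 0.0]
opening: -0.0001
gripper_force: 0.3
```

Call:
arm_command(commands="-0.005 0 0 0 0 0; -0.005 0 0 0 0 0; -0.005 0 0 0 0 0; -0.005 0 0 0 0 0; -0.005 0 0 0 0 0; -0.005 0 0 0 0 0; 0 0 0 0 0 0; 0 0 0 0 0 0")

```text
time_s: 8.75
ee_pos: [0.5471, -0.2322, 0.0715]
ee_rot: [0.641, 0.767, 0.0, -0.0]
contact_force: [0.3, -0.4, -0.6]
opening: 0.0003
gripper_force: 0.0
```

```bash
python3 g.py long -.014 .072
```

```text
t 8.75 pos [ 0.5471 -0.2322  0.0715] off -0.0157 lat 0.0001 target [ 0.547 -0.231  0.072] tool shift [ 0.0017 -0.0001 -0.0005] push dir in tool [-1.     0.007 -0.   ] toolx angle 100.2 open 0.00029833984199972234 F [ 0.27 -0.38 -0.57]
```

Now rise clear, then look.

Call:
arm_command(commands="0 0 -0.03 0 0 0; 0 0 -0.05 0 0 0; 0 0 -0.05 0 0 0; 0 0 -0.02 0 0 0; 0.04 0 0 0 0 0; 0.05 0 0 0 0 0; 0.05 0 0 0 0 0; 0 0 0 0 0 0")

```text
time_s: 9.55
ee_pos: [0.5221, -0.083, 0.2211]
ee_rot: [0.635, 0.772, 0.003, -0.003]
contact_force: [0.6, 0.4, -0.2]
opening: -0.0002
gripper_force: 0.0
```

Run:
```python
from h import *
P=cams.grab_frame('scene'); save(P,'e.png',(200,100,440,300),3)
for n in "long_case short_case dropper_bottle sample_jar paper_cup".split():
    for d in spot_in(P,n)[:3]: w=world(P,d['position']); print(n,round(d['p'],2),w.round(3),proj(P,w).round(0))
```

```text
short_case 0.9 [0.628 0.203 0.038] [[319. 283.]]
short_case 0.77 [0.625 0.38  0.083] [[359. 332.]]
short_case 0.75 [0.385 0.17  0.077] [[389. 226.]]
sample_jar 0.54 [0.492 0.215 0.049] [[365. 261.]]
paper_cup 0.73 [ 0.497 -0.012  0.046] [[320. 201.]]
```

View pics/e.png

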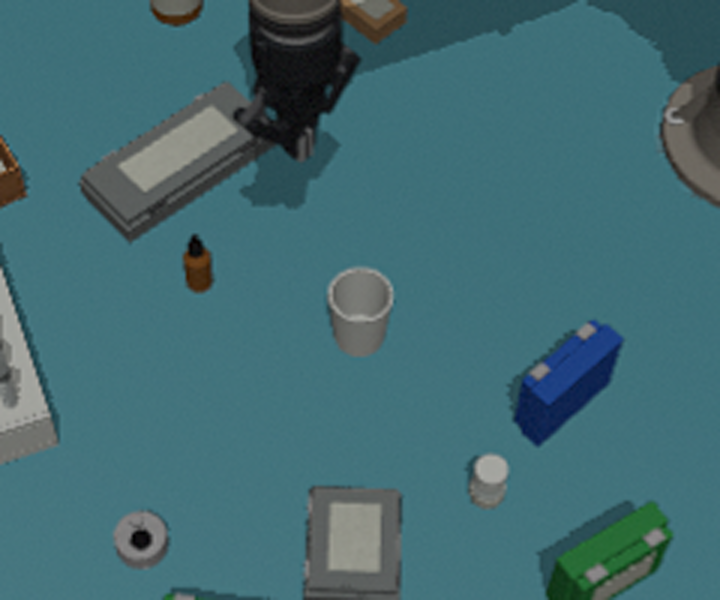

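Both cases lie flat with their cards up, long at (180,150) and short at (355,540) in the crop. The dropper, cup, jar and look-alikes are where they were, and the arm is clear. I'll hand it in.

```bash
python3 -c "
from rig import finish_job
print(finish_job())"
```

```text
the job is handed in; nothing more can be done
None
```

I tipped both grey slide cases over with slow fingertip pushes; the last picture shows them lying flat, lids up, with nothing else visibly moved, and I handed the job in (no verdict came back).

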